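# Lock the rail carriage and hitch the sensor head

### The arm

A 7-joint arm with a two-finger parallel gripper is mounted at the origin on the work surface. World frame = base frame: x ahead of the robot, y to its left, z up, the work surface at z = 0. Lengths are in m, angles in rad, forces in N, time in s.
With the tool pointing down it reaches from about 0.425 to 1.025 m from the base axis. Payload 9.4 kg.
Tool frame: the origin (TCP) lies at the very end of the fingers, on their centre line; the grasp point (between the pads) lies 19 mm behind it (bot.grasp_offset is the distance from the TCP to the grasp point, in m); z points along the fingers, y is the direction in which the jaws open and shut (so a half turn about z gives the same grasp; the last joint's range is limited). The gripper opens to 93 mm and grips with 3 to 60 N. Pads are 15 mm wide; open, the fingers measure 128 mm over their backs; the gripper's body (75 mm by 188 mm) begins 65 mm behind the grasp point.
Start: joints at [1.096, 0.599, -0.003, 1.599, 0.002, 0.943, -0.08], TCP at [0.281, -0.668, 0.219] pointing down, gripper open.
Joint ranges: [-2.57, 2.57], [-0.35, 1.97], [-1.29, 1.29], [0.11, 2.56], [-1.05, 4.19], [0.11, 1.86], [-2.63, 2.63]. Speed limits (rad/s): [2.22, 2.22, 3.01, 3.01, 3.14, 3.14, 3.14].

### API

Orientations are given as a unit quaternion [w, x, y, z].
In Python, from station import bot, grab_frame, calibration gives the robot as it stands. The module is installed in compiled form; this text tells all that it offers.
- The arm moves only by the tool drive_tool, never from a script. Its argument "commands" is a list of rows, each an object of numbers: "tx", "ty", "tz": the shift along the tool's x, y, z in mm; "turn": the turn about the tool's z in degrees; "grip": the closure in counts, from 0 (fully open) to 255 (shut). In form: [{"tx": .., "ty": .., "tz": .., "turn": .., "grip": ..}, ...]. A call has 1 to 10 rows; each row shifts and turns the pose as measured when the row begins, along the tool's axes as they then stand; what a row does not reach is not made up. A row lasts 1/12 s, in which the tool goes at most 41.7 mm and 7.16 degrees, less where a joint would pass 70% of its speed; a pose out of reach is approached as far as the arm can. A call is refused whole if a number of a shift passes 41.7 or a number of a turn 7.16, either way. A call with a gripper value outside its range is refused whole. The fingers move at their own pace and stop on an object; "squeeze" is the grip in N (left out, the last holds). Time passes only in rows, so rows that do not move let the fingers close. It gives the time, the measured TCP pose, the force and the opening at its end, in the units of the state.
- bot.read_state(): the state, without advancing time (a new reading comes with each control period).
- grab_frame(name): name is "side" or "top"; returns (picture, depth): 384x512x3 uint8, blue, green, red; 384x512 float32, m along the optical axis (not along the pixel's ray), 0 where there is no reading.
- calibration(name): a dict with "intrinsics" (3x3 intrinsics, pixels), "rvec" (rotation vector, rad) and "tvec" (3), from world to camera coordinates, as OpenCV has them. Camera axes: x right, y down, z forward; pixel columns grow to the right and rows downward; lengths in m; the calibration is good to about 2 mm. A picture is of the moment at which its call begins. calibration takes no time and is no camera call.
- bot.job_done(): hands the job in, once; it reports no verdict.
The state is a dict: "time": time; "q": joint angles; "joint_velocities": joint speeds; "joint_efforts": joint torques, N m; "tool_pos": TCP position; "orientation": TCP orientation; "contact_force": force on the tool from outside, world axes, zero at the start; "wrist_torque": the same for the moment, N m; "finger_gap": finger opening in m.
Only numpy, scipy, OpenCV 4.12 (cv2) and the standard library are available. Lean on these libraries where they do the work, as an engineer would, in place of code of your own. Each camera call takes 0.05 s, during which the arm holds its last target. There are 200 camera calls.

### The job

Set up the sensor head on the index fixture: first slide the ball carriage along its rail fully home against the stop beside the cam, then turn the cam's bar knob clockwise until the sprung roller drops into the notch and locks the carriage. Then lower the sensor head (the black block with a lens and a lever, not the lamp block) upright over the ball so that its foot sits flat on the carriage, and press its latch lever fully down. Leave the other things on the bench where they are.

Things in the scene. Friction and masses are not known exactly. Their poses are not given: they have to be found in the camera images.
- cam_axis (a point): fixed point of the index fixture, on the vertical axis of the cam, 68 mm above the bench. The fixture is a black base plate 130 x 350 x 12 mm, screwed down; this point's axes are the fixture's: y runs along the rail from the cam towards the carriage, x is level, across the rail, towards the steel follower bar, z is up
- home_mark (a point): fixed point of the fixture, 120 mm from cam_axis along +y: where the ball's centre is when the carriage is home (80 mm above the bench); axes as cam_axis
- ball (a point): centre of the steel ball (26 mm diameter, 80 mm above the bench) on a 12 mm neck that stands in the middle of the carriage. The carriage's flat top plate is 80 x 80 mm, its upper face 24 mm below the ball's centre. The ball can be pinched to pull the carriage; axes as the fixture's
- carriage (a joint): slide of the carriage, m: 0 is farthest from the cam, 0.100 is home against the stop; it grows as the carriage moves along the fixture's -y, towards the cam. It takes 1.5 to 2 N to slide and stays where it is left
- knob_grip (a point): on the cam's axis, 68 mm above the bench: the height at which to grip the knob. The knob is a black upright bar 56 mm long, 12 mm thick, its top 80 mm above the bench, on a steel cam disc of 76 mm diameter whose upper face is 44 mm above the bench (24 mm below this point). Its x axis lies along the bar and points at the notch in the disc's rim (8 mm deep, 20 mm wide); z is up
- cam (a joint): turn of the cam, rad, growing clockwise seen from above, from -0.4 to a stop at 1.2; starts between -0.3 and 0.25. At 1.10 the notch faces the roller (the knob's x axis is then along the fixture's +x) and the roller drops; it has about 0.08 rad of play either way. Turning takes about 0.06 N m; the knob stays where it is left
- roller (a point): centre of the top of the follower's roller (12 mm diameter, 44 mm above the bench), which a spring of 2 to 4 N pushes along the fixture's -x against the cam's rim. Roller, steel bar and lock tooth are one part beside the cam; as the roller drops, the tooth enters a slot in the carriage's side if the carriage is home; dropped earlier, it bars the carriage's way
- follower (a joint): travel of the sprung follower, m: 0 riding on the rim, about 0.008 dropped into the notch
- head_grip (a point): centre of the sensor head's black body, which is 44 mm (x) by 40 mm (y) by 52 mm tall; this point is 76 mm above the head's underside, the top 100 mm. Grip it across y (40 mm). The head weighs about 0.45 kg. Head axes: z up, the latch lever sticks out to +x, the lens barrel (28 mm diameter) to -x, to 48 mm from the centre. Its aluminium foot is 56 mm square with two toes reaching to x = 41 mm
- socket (a point): centre of the ball when the head is seated: on the head's axis, 24 mm above its underside (52 mm below head_grip). The socket is a 30 mm square hole, open below, 38 mm deep, so the ball has 2 mm of play all round. Axes as head_grip
- latch_pad (a point): middle of the upper face of the latch lever's 18 x 24 mm steel pad. The lever turns about a pin 22 mm out along the head's +x and 34 mm above its underside; raised, the pad's middle is 49 mm out and 54 mm above the underside; pressed fully down it is 55 mm out and 39 mm above it
- latch (a joint): latch lever, rad: 0 raised, 0.5 fully down with its hook under the ball. It starts between 0 and 0.1, takes about 2 N at the pad and stays where it is left
- lamp_block: bystander: a lamp block as big as the sensor head (56 mm square aluminium foot, black 44 x 40 mm body, 106 mm tall) but with a solid foot, no lever and no lens; origin under its middle, on the bench
- swab_cup: bystander: clear plastic cup of swabs, 72 mm across, 90 mm tall; origin under its middle, on the bench
- wrench: bystander: steel wrench, 190 mm long, lying flat; origin under its middle, on the bench
- driver: bystander: screwdriver lying flat, about 200 mm long; origin under its middle, on the bench
- torch: bystander: blue gas canister with burner tube, 88 mm across, 200 mm tall; origin under its middle, on the bench
- meter: bystander: grey hand meter 150 x 80 x 34 mm lying on its back; origin under its middle, on the bench
- parts_tray: bystander: open grey parts tray 120 x 160 x 30 mm; origin under its middle, on the bench
- head: the whole sensor head; origin at the centre of its underside; axes as head_grip

How it is judged:
On the way, in this order (a step that is already met when the one before it is completed fails the run):
1. the carriage is slid home against its stop (value of joint carriage above 0.096 m), for 0.2 s.
2. the cam is turned until the roller has dropped into the notch, with the carriage home (value of joint carriage above 0.096 m and value of joint follower above 0.006 m and value of joint cam above 0.95 rad), for 0.2 s.
3. the sensor head stands upright over the ball, its foot on the carriage (distance between socket and ball below 0.005 m and angle between socket's own z axis and vertical below 0.07 rad), for 0.2 s.
4. the latch lever is pressed down (all of step 3 and value of joint latch above 0.42 rad), for 0.2 s.
At the end, for the whole second after the job is handed in: The carriage is home (its slide past 0.096 of 0.100 m), the roller is in the notch (follower past 6 mm, cam past 0.95 rad), the sensor head is seated and still (socket within 5 mm of the ball's centre, tilted less than 0.07 rad) and its latch lever is down (past 0.42 of 0.5 rad) (all of step 2 and all of step 4 and linear speed of head below 0.02 m/s); the robot touches nothing.
It fails at once if a bystander is moved more than 40 mm (distance of any of lamp_block, swab_cup, wrench, driver, torch, meter, parts_tray from where it was at the start of the episode above 0.04 m).
It also fails if it takes over 72 s, if anything falls off the work surface, if the arm or the gripper's body presses on something with over 40 N, if the wrist force passes 120 N, or if a joint passes its speed limit or range.

## Working session

There is one attempt and no reset: what is moved stays moved. The work goes in short steps, Python scripts to look and compute and a tool call to move; the robot and the scene stay as the last step left them, time stands still between calls to the robot, and variables do not carry over. Pictures are saved under pics/ and viewed, about 8 in all and at most 12, crops included, and the job is handed in when it is done.

Besides the shell and the picture viewer there is one more tool, called after "Request:" as a command line: name --argument value ..., lists and objects as JSON in quotes. drive_tool: Moves the arm, as the interface text tells. Its arguments: {"type":"object","properties":{"commands":{"type":"array"},"squeeze":{"type":"number"}},"required":["commands"]}

```bash
mkdir -p pics; cat > h.py <<'E'
import numpy as np, cv2
from station import bot, grab_frame, calibration
def cal(n):
    c=calibration(n); return np.array(c["intrinsics"],float),cv2.Rodrigues(np.array(c["rvec"],float))[0],np.array(c["tvec"],float).reshape(3)
def pt(n,u,v,z):  # ray onto plane z
    K,R,t=cal(n); d=R.T@np.linalg.solve(K,[u,v,1.]); o=-R.T@t
    return o+d*(z-o[2])/d[2]
def cloud(n,D):
    K,R,t=cal(n); v,u=np.mgrid[:D.shape[0],:D.shape[1]]
    p=np.stack([(u-K[0,2])/K[0,0]*D,(v-K[1,2])/K[1,1]*D,D],-1)
    W=(p-t)@R; W[D<=0]=np.nan; return W
def proj(n,P):
    K,R,t=cal(n); q=K@(R@np.asarray(P,float)+t); return q[:2]/q[2]
E
python3 - <<'E'
from h import *
for n in("top","side"):
    p,D=grab_frame(n); np.savez(f"{n}0.npz",p=p,D=D)
    cv2.imwrite(f"pics/{n}0.png",cv2.resize(p,None,fx=1.5,fy=1.5,interpolation=cv2.INTER_CUBIC))
    K,R,t=cal(n); print(n,K[0,0],-R.T@t,R[2])
s=bot.read_state();print(s["time"],s["tool_pos"],s["orientation"],s["finger_gap"],bot.grasp_offset)
E
```

```text
top 402.59382512073205 [ 0.49138855 -0.00838359  1.47939576] [ 0.06315998 -0.00753526 -0.99797497]
side 492.80744740991673 [0.41114386 1.06424537 1.03683642] [ 0.10073765 -0.75242739 -0.65092622]
0.1 [ 0.28068619 -0.66800672  0.21784646] [-6.57841497e-04  9.80279481e-01  1.97614956e-01 -1.86478976e-04] 0.09287122412362793 0.0188
```

View pics/top0.png

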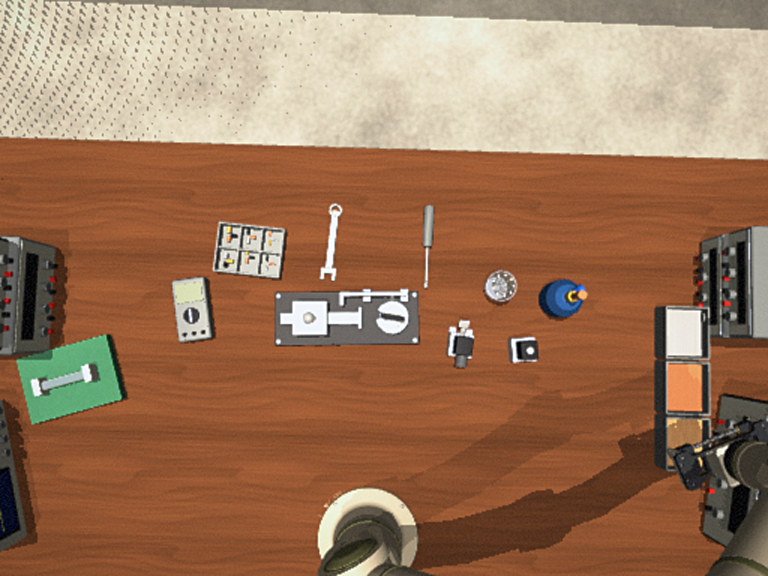

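View pics/side0.png

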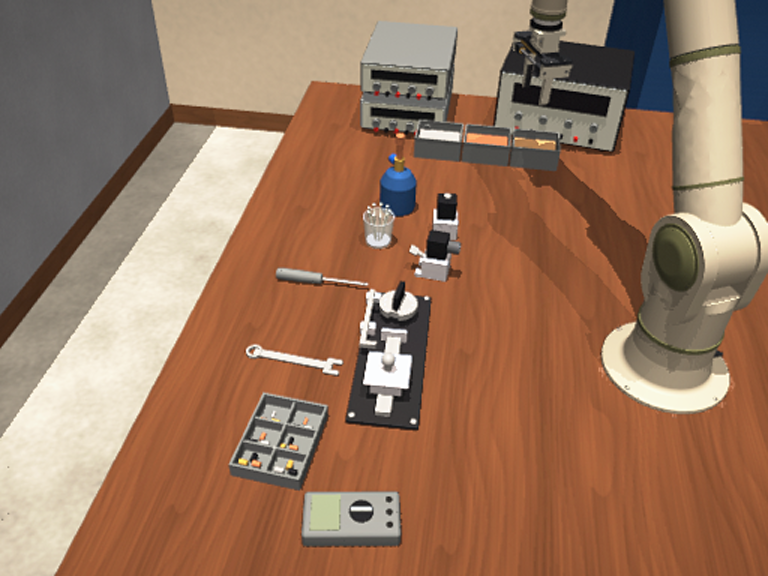

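The top view (1.5× scale) shows the fixture at (275–420, 290–345), with the ball at (308,318) and the cam knob at (392,318). The sensor head is at (461,343), with its lever pointing up (+x world) and its lens down. The lamp block is at (525,349). The side view agrees.

```bash
python3 - <<'E'
from h import *
top=np.load("top0.npz");side=np.load("side0.npz")
W=cloud("top",top["D"]);S=cloud("side",side["D"])
g=cv2.cvtColor(top["p"],cv2.COLOR_BGR2GRAY); hsv=cv2.cvtColor(top["p"],cv2.COLOR_BGR2HSV)
# plate: all pts of fixture
m=(W[...,2]>0.007)&(W[...,2]<0.1); m=m.astype(np.uint8)
n,l,st,c=cv2.connectedComponentsWithStats(m)
for i in range(1,n):
    if st[i,4]>60 and 140<st[i,0]<400:
        P=W[l==i]; print(i,st[i],np.nanmean(P,0).round(3),np.nanmax(P[:,2]).round(3))
# fixture plate by dark mask
dark=((hsv[...,2]<75)&(hsv[...,1]<110)).astype(np.uint8); dark[:, :175]=0;dark[:,290:]=0;dark[:185]=0;dark[240:]=0
dark=cv2.morphologyEx(dark,cv2.MORPH_CLOSE,np.ones((3,3)))
pts=np.argwhere(dark)[:,::-1].astype(np.float32); hull=cv2.minAreaRect(pts)
box=cv2.boxPoints(hull); 
B=np.array([pt("top",u,v,.012) for u,v in box]); print("plate",B.round(4).tolist(),[np.linalg.norm(B[i]-B[i-1]).round(4) for i in range(4)],B.mean(0))
for nm,X in(("top",W),("side",S)):
    for zl,zh in((.075,.096),(.038,.05),(.052,.06)):
        k=(X[...,2]>zl)&(X[...,2]<zh)&(X[...,0]>.38)&(X[...,0]<.62)&(X[...,1]>-.12)&(X[...,1]<.3)
        nn,ll,ss,cc=cv2.connectedComponentsWithStats(k.astype(np.uint8))
        for i in range(1,nn):
            if ss[i,4]>5: print(nm,zl,ss[i],np.nanmedian(X[ll==i],0).round(4),np.nanmin(X[ll==i],0).round(3),np.nanmax(X[ll==i],0).round(3))
a=cv2.resize(top["p"][185:240,178:290],None,fx=7,fy=7,interpolation=cv2.INTER_CUBIC)[:, :784]
b=cv2.resize(top["p"][205:255,288:370],None,fx=4,fy=4,interpolation=cv2.INTER_CUBIC)
c=cv2.resize(side["p"][120:190,250:330],None,fx=4.5,fy=4.5,interpolation=cv2.INTER_CUBIC)[:200]
c=cv2.resize(side["p"][145:195,260:330],None,fx=4,fy=4,interpolation=cv2.INTER_CUBIC)
o=np.zeros((590,784,3),np.uint8);o[:385]=a;o[387:587,:328]=b;o[387:587,340:620]=c
cv2.imwrite("pics/crop1.png",o)
E
```

```text
381 [281 137  10  55 239] [ 0.732 -0.126  0.022] 0.034
493 [142 147  49  39 730] [0.682 0.31  0.02 ] 0.041
523 [213 149  11  37 114] [0.674 0.111 0.01 ] 0.015
843 [323 180  22  21 272] [ 0.608 -0.302  0.047] 0.098
891 [358 186  31  26 359] [ 0.578 -0.424  0.073] 0.1
925 [ 183  193   97   38 3329] [0.522 0.064 0.027] 0.096
1048 [297 213  19  32 311] [ 0.471 -0.203  0.062] 0.1
1123 [339 225  19  18 202] [ 0.46  -0.344  0.061] 0.1
1966 [ 210  325   70   53 1611] [ 0.05  -0.004  0.024] 0.1
plate [[0.6151, 0.2372, 0.012], [0.6283, -0.0951, 0.012], [0.4643, -0.1009, 0.012], [0.4515, 0.2291, 0.012]] [np.float64(0.1638), np.float64(0.3326), np.float64(0.1641), np.float64(0.3302)] [0.53978105 0.06754764 0.012     ]
top 0.075 [202 208   7   8  43] [0.5177 0.1499 0.0889] [0.507 0.14  0.076] [0.531 0.161 0.096]
top 0.075 [254 209  16   5  54] [ 0.5264 -0.0447  0.0804] [ 0.52  -0.071  0.076] [ 0.533 -0.018  0.085]
top 0.038 [226 194  46  28 404] [ 0.545  -0.0393  0.0441] [ 0.491 -0.08   0.038] [0.589 0.083 0.05 ]
top 0.038 [239 205   2  14  23] [0.5252 0.0339 0.041 ] [0.5   0.03  0.038] [0.547 0.
[... 293 characters left out ...]
 0.168 0.095]
side 0.038 [239 193  39  38 436] [ 0.5499 -0.0286  0.0429] [ 0.49  -0.077  0.038] [0.589 0.086 0.049]
side 0.038 [254 219   5   2   7] [0.5429 0.0361 0.0401] [0.537 0.033 0.039] [0.548 0.041 0.043]
side 0.038 [260 220   6   3   9] [0.5219 0.0369 0.0396] [0.516 0.033 0.038] [0.53  0.043 0.044]
side 0.038 [267 220   4   3   8] [0.5042 0.0349 0.0397] [0.501 0.03  0.038] [0.51  0.04  0.041]
side 0.038 [247 257  20   4  35] [0.5171 0.1874 0.0415] [0.493 0.184 0.038] [0.544 0.19  0.049]
side 0.052 [261 196   8  10  16] [ 0.5237 -0.0238  0.0565] [ 0.519 -0.053  0.053] [ 0.536 -0.013  0.06 ]
side 0.052 [242 235  32  25 545] [0.5167 0.1605 0.0554] [0.479 0.11  0.052] [0.561 0.195 0.06 ]
```

View pics/crop1.png

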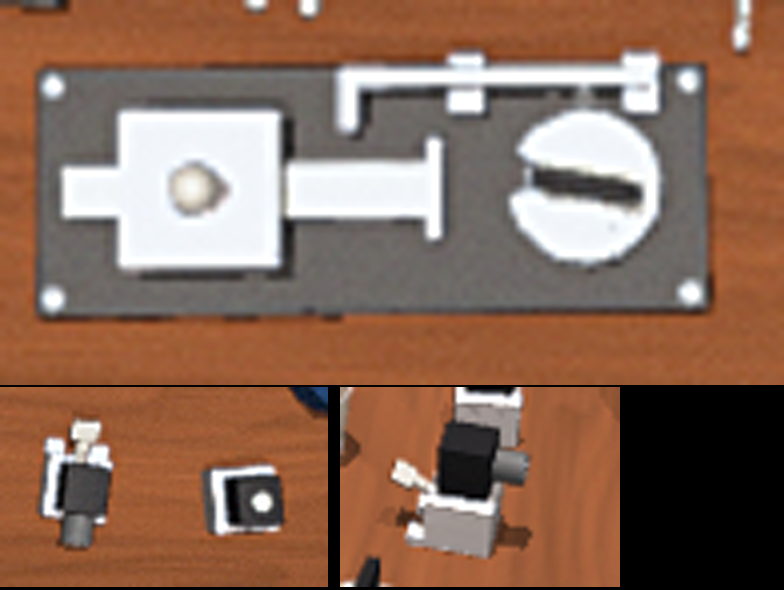

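The crop shows the fixture screws at (53,85), (688,80), (690,293) and (53,299), the disc centred near (586,187) with its notch on the left, and the bar running from (527,175) to (643,195). The cam is therefore near -0.3 rad.

```bash
python3 - <<'E'
from h import *
top=np.load("top0.npz");side=np.load("side0.npz")
W=cloud("top",top["D"]);S=cloud("side",side["D"])
f=lambda x,y,z:pt("top",178+(x+.5)/7-.5,185+(y+.5)/7-.5,z)
sc=np.array([f(*q,.012) for q in((53,85),(688,80),(690,293),(53,299))]);print("screws",sc.round(4).tolist(),sc.mean(0))
e=sc[0]-sc[1]+sc[3]-sc[2]; print("len",np.linalg.norm(sc[0]-sc[1]),"yaw of rail from +y deg",np.degrees(np.arctan2(-e[0],e[1])))
print("disc edges",[f(*q,.044).round(4).tolist() for q in((586,110),(586,265),(511,200),(661,187))])
print("bar ends",f(527,178,.08),f(643,193,.08)); print("ball",f(193,188,.08)); print("plateedges",[f(*q,.056).round(4).tolist() for q in((118,110),(282,110),(118,269),(282,269))])
def blobs(n,p,X,box):
    for nm,zl,zh in(("toptop",.094,.106),("body",.05,.094),("pad",.045,.065),("foot",.02,.046)):
        k=(X[...,2]>zl)&(X[...,2]<zh)&(X[...,0]>.37)&(X[...,0]<.56)&(X[...,1]>-.27)&(X[...,1]<-.14)
        if k.sum(): q=X[k]; print(n,nm,k.sum(),np.median(q,0).round(4),q.min(0).round(3),q.max(0).round(3),cv2.minAreaRect(q[:,:2].astype(np.float32)*1000))
blobs("top",0,W,0);blobs("side",0,S,0)
# dark top of head
for n,d,X in(("top",top,W),("side",side,S)):
    v=d["p"].max(2); k=(v<70)&(X[...,2]>.095)&(X[...,2]<.106)&(X[...,1]>-.27)&(X[...,1]<-.14)&(X[...,0]<.56)&(X[...,0]>.37)
    uv=np.argwhere(k)[:,::-1].astype(np.float32)
    if len(uv)>4:
        r=cv2.boxPoints(cv2.minAreaRect(uv)); print(n,len(uv),"topface",np.array([pt(n,*q,.1) for q in r]).round(4).tolist(),pt(n,*uv.mean(0),.1))
# head crop features top view (x4 from 288,205; y offset 387)
h=lambda x,y,z:pt("top",288+(x+.5)/4-.5,205+(y-387+.5)/4-.5,z)
print("pad",h(87,431,.055),"lens tip",h(76,545,.08),"toes",h(56,440,.005),h(101,448,.005))
E
```

```text
screws [[0.5724, 0.2332, 0.012], [0.5844, -0.0975, 0.012], [0.4736, -0.1012, 0.012], [0.4613, 0.2289, 0.012]] [0.52291848 0.06585472 0.012     ]
len 0.33091159026845973 yaw of rail from +y deg 2.104219503201088
disc edges [[0.5656, -0.0439, 0.044], [0.4867, -0.046, 0.044], [0.5186, -0.0069, 0.044], [0.5274, -0.0831, 0.044]]
bar ends [ 0.52907721 -0.0146102   0.08      ] [ 0.52325472 -0.07238459  0.08      ]
ball [0.51946775 0.15077044 0.08      ]
plateedges [[0.5582, 0.1927, 0.056], [0.5606, 0.11, 0.056], [0.4782, 0.1897, 0.056], [0.4805, 0.1073, 0.056]]
top toptop 145 [ 0.4653 -0.2083  0.1003] [ 0.428 -0.229  0.094] [ 0.486 -0.188  0.106] ((456.6991271972656, -207.83705139160156), (39.352622985839844, 59.3406982421875), 84.6407699584961)
top body 135 [ 0.4473 -0.2034  0.0784] [ 0.417 -0.233  0.05 ] [ 0.525 -0.18   0.094] ((470.81414794921875, -206.4271697998047), (107.60484313964844, 53.15757369995117), 0.758604884147644)
top pad 104 [ 0.4891 -0.2035  0.0508] [ 0.437 -0.237  0.045] [ 0.525 -0.18   0.064] ((481.1519775390625, -209.14976501464844), (54.428104400634766, 86.994720458984
[... 733 characters left out ...]
94, 106.99425506591797), 82.8460922241211)
side foot 145 [ 0.4667 -0.1814  0.0368] [ 0.435 -0.231  0.021] [ 0.513 -0.173  0.046] ((475.1476135253906, -204.0696563720703), (59.42348098754883, 76.66822814941406), 85.6904067993164)
top 58 topface [[0.4855, -0.1874, 0.1], [0.4865, -0.2251, 0.1], [0.4457, -0.2258, 0.1], [0.4446, -0.1882, 0.1]] [ 0.46698068 -0.21142533  0.1       ]
side 103 topface [[0.4855, -0.1778, 0.1], [0.4849, -0.2258, 0.1], [0.4421, -0.2193, 0.1], [0.4437, -0.1717, 0.1]] [ 0.46436972 -0.20078827  0.1       ]
pad [ 0.51548257 -0.2151933   0.055     ] lens tip [ 0.41629084 -0.20393717  0.08      ] toes [ 0.50730742 -0.19421418  0.005     ] [ 0.5011503  -0.23557641  0.005     ]
```

Request:
drive_tool --commands '[{"turn": 6.9,"grip": 110},{"turn": 6.9,"grip": 110},{"turn": 6.9,"grip": 110},{"tx": 12.8,"ty": -38.5,"grip": 110},{"tx": 12.8,"ty": -38.5,"grip": 110},{"tx": 12.8,"ty": -38.5,"grip": 110},{"tx": 12.8,"ty": -38.5,"grip": 110},{"tx": 12.8,"ty": -38.5,"grip": 110},{"tx": 12.8,"ty": -38.5,"grip": 110},{"tx": 12.8,"ty": -38.5,"grip": 110}]' --squeeze 15

```text
schema error: expected keys tx, ty, tz, turn, grip
```

Request:
drive_tool --commands '[{"tx": 12.8,"ty": -38.5,"grip": 110},{"tx": 12.8,"ty": -38.5,"grip": 110},{"tx": 12.8,"ty": -38.5,"grip": 110},{"tx": 12.8,"ty": -38.5,"grip": 110},{"tx": 12.8,"ty": -38.5,"grip": 110},{"tx": 12.8,"ty": -38.5,"grip": 110},{"tx": 12.8,"ty": -38.5,"grip": 110},{"tx": 12.8,"ty": -38.5,"grip": 110},{"tx": 12.8,"ty": -38.5,"grip": 110},{"tx": 12.8,"ty": -38.5,"grip": 110}]'

```text
schema error: expected keys tx, ty, tz, turn, grip
```

Request:
drive_tool --commands '[{"tx": 0,"ty": 0,"tz": 0,"turn": 6.9,"grip": 110},{"tx": 0,"ty": 0,"tz": 0,"turn": 6.9,"grip": 110},{"tx": 0,"ty": 0,"tz": 0,"turn": 6.9,"grip": 110},{"tx": 12.8,"ty": -38.5,"tz": 0,"turn": 0,"grip": 110},{"tx": 12.8,"ty": -38.5,"tz": 0,"turn": 0,"grip": 110},{"tx": 12.8,"ty": -38.5,"tz": 0,"turn": 0,"grip": 110},{"tx": 12.8,"ty": -38.5,"tz": 0,"turn": 0,"grip": 110},{"tx": 12.8,"ty": -38.5,"tz": 0,"turn": 0,"grip": 110},{"tx": 12.8,"ty": -38.5,"tz": 0,"turn": 0,"grip": 110},{"tx": 12.8,"ty": -38.5,"tz": 0,"turn": 0,"grip": 110}]' --squeeze 15

```text
time: 0.93
tool_pos: [0.3602, -0.3955, 0.212]
orientation: [-0.001, 1.0, 0.002, -0.004]
contact_force: [1.4, -0.2, -0.0]
finger_gap: 0.0523
```

Request:
drive_tool --commands '[{"tx": 11.5,"ty": -39,"tz": -0.6,"turn": -1.9,"grip": 110},{"tx": 11.5,"ty": -39,"tz": -0.6,"turn": 0,"grip": 110},{"tx": 11.5,"ty": -39,"tz": -0.6,"turn": 0,"grip": 110},{"tx": 11.5,"ty": -39,"tz": -0.6,"turn": 0,"grip": 110},{"tx": 11.5,"ty": -39,"tz": -0.6,"turn": 0,"grip": 110},{"tx": 11.5,"ty": -39,"tz": -0.6,"turn": 0,"grip": 110},{"tx": 11.5,"ty": -39,"tz": -0.6,"turn": 0,"grip": 110},{"tx": 11.5,"ty": -39,"tz": -0.6,"turn": 0,"grip": 110},{"tx": 11.5,"ty": -39,"tz": -0.6,"turn": 0,"grip": 110},{"tx": 11.5,"ty": -39,"tz": -0.6,"turn": 0,"grip": 110}]'

```text
time: 1.77
tool_pos: [0.4588, 0.0092, 0.2182]
orientation: [-0.002, 1.0, 0.019, -0.004]
contact_force: [0.7, -0.8, -0.1]
finger_gap: 0.053
```

Request:
drive_tool --commands '[{"tx": 16.5,"ty": -35,"tz": 0,"turn": 0,"grip": 110},{"tx": 16.5,"ty": -35,"tz": 0,"turn": 0,"grip": 110},{"tx": 16.5,"ty": -35,"tz": 0,"turn": 0,"grip": 110},{"tx": 16.5,"ty": -34,"tz": 0,"turn": 0,"grip": 110},{"tx": 0,"ty": 0,"tz": 0,"turn": 0,"grip": 110},{"tx": 0,"ty": 0,"tz": 35,"turn": 0,"grip": 110},{"tx": 0,"ty": 0,"tz": 35,"turn": 0,"grip": 110},{"tx": 0,"ty": 0,"tz": 35,"turn": 0,"grip": 110},{"tx": 0,"ty": 0,"tz": 0,"turn": 0,"grip": 110}]'

```text
time: 2.52
tool_pos: [0.5223, 0.1738, 0.111]
orientation: [-0.005, 1.0, 0.028, -0.001]
contact_force: [-0.2, -0.9, -0.6]
finger_gap: 0.0529
```

```bash
python3 - <<'E'
from h import *
s=bot.read_state();print(s["tool_pos"],s["orientation"])
t,_=grab_frame("top");s,_=grab_frame("side")
o=np.hstack([cv2.resize(t[190:240,175:250],None,fx=5,fy=5,interpolation=3),cv2.resize(s[205:285,225:300],None,fx=5,fy=5,interpolation=3)[:250]])
cv2.imwrite("pics/b.png",cv2.resize(s[190:280,220:310],None,fx=6,fy=6,interpolation=3))
E
```

```text
[0.52225565 0.17384858 0.11100277] [-5.12595952e-03  9.99602998e-01  2.76991032e-02 -5.75035135e-04]
```

View pics/b.png

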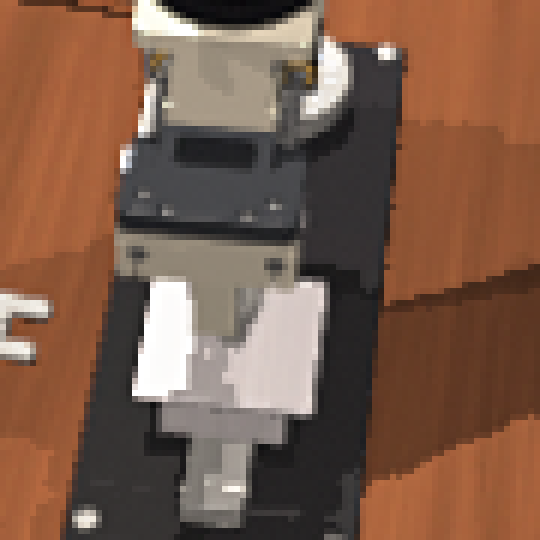

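The side crop shows the fingers above the carriage, but about 23 mm too far in +y (the move overshot). I'll correct this before descending.

Request:
drive_tool --commands '[{"tx": -2,"ty": 11,"tz": 0,"turn": 1,"grip": 110},{"tx": -2,"ty": 8,"tz": 0,"turn": 0,"grip": 110},{"tx": 0,"ty": 3,"tz": 0,"turn": 0,"grip": 110},{"tx": 0,"ty": 0,"tz": 0,"turn": 0,"grip": 110},{"tx": 0,"ty": 0,"tz": 0,"turn": 0,"grip": 110}]'

```text
time: 3.03
tool_pos: [0.5246, 0.1483, 0.1232]
orientation: [-0.007, 1.0, 0.016, 0.007]
contact_force: [0.1, -0.3, -0.7]
finger_gap: 0.0527
```

Request:
drive_tool --commands '[{"tx": -5,"ty": -2.5,"tz": 20,"turn": 0,"grip": 110},{"tx": 0,"ty": 0,"tz": 20,"turn": 0,"grip": 110},{"tx": 0,"ty": 0,"tz": 10,"turn": 0,"grip": 110},{"tx": 0,"ty": 0,"tz": 0,"turn": 0,"grip": 110},{"tx": 0,"ty": 0,"tz": 0,"turn": 0,"grip": 110}]'

```text
time: 3.45
tool_pos: [0.5235, 0.1517, 0.0763]
orientation: [-0.009, 1.0, 0.015, 0.011]
contact_force: [0.4, 0.0, 0.4]
finger_gap: 0.0528
```

Request:
drive_tool --commands '[{"tx": -4,"ty": 0,"tz": 9,"turn": 0,"grip": 110},{"tx": 0,"ty": 0,"tz": 5,"turn": 0,"grip": 110},{"tx": 0,"ty": 0,"tz": 0,"turn": 0,"grip": 255},{"tx": 0,"ty": 0,"tz": 0,"turn": 0,"grip": 255},{"tx": 0,"ty": 0,"tz": 0,"turn": 0,"grip": 255},{"tx": 0,"ty": 0,"tz": 0,"turn": 0,"grip": 255}]'

```text
time: 3.95
tool_pos: [0.5222, 0.1526, 0.0654]
orientation: [-0.009, 1.0, 0.015, 0.013]
contact_force: [-0.1, 0.3, 0.1]
finger_gap: 0.0307
```

Request:
drive_tool --commands '[{"tx": 0,"ty": 0,"tz": 0,"turn": 0,"grip": 255},{"tx": 0,"ty": 0,"tz": 0,"turn": 0,"grip": 255},{"tx": 0,"ty": 0,"tz": 0,"turn": 0,"grip": 255},{"tx": 0,"ty": 8,"tz": 0,"turn": 0,"grip": 255},{"tx": 0,"ty": 8,"tz": 0,"turn": 0,"grip": 255},{"tx": 0,"ty": 8,"tz": 0,"turn": 0,"grip": 255},{"tx": 0,"ty": 8,"tz": 0,"turn": 0,"grip": 255},{"tx": 0,"ty": 8,"tz": 0,"turn": 0,"grip": 255}]'

```text
time: 4.62
tool_pos: [0.5238, 0.1123, 0.0656]
orientation: [-0.011, 1.0, 0.017, 0.014]
contact_force: [-0.1, 2.0, 2.0]
finger_gap: 0.0249
```

Request:
drive_tool --commands '[{"tx": 0,"ty": 8,"tz": 0,"turn": 0,"grip": 255},{"tx": 0,"ty": 8,"tz": 0,"turn": 0,"grip": 255},{"tx": 0,"ty": 7,"tz": 0,"turn": 0,"grip": 255},{"tx": 0,"ty": 6,"tz": 0,"turn": 0,"grip": 255},{"tx": 0,"ty": 5,"tz": 0,"turn": 0,"grip": 255},{"tx": 0,"ty": 5,"tz": 0,"turn": 0,"grip": 255},{"tx": 0,"ty": 4,"tz": 0,"turn": 0,"grip": 255},{"tx": 0,"ty": 4,"tz": 0,"turn": 0,"grip": 255}]'

```text
time: 5.28
tool_pos: [0.5255, 0.0767, 0.0655]
orientation: [-0.02, 0.999, 0.024, 0.016]
contact_force: [-2.4, 15.9, 1.8]
finger_gap: 0.0248
```

Request:
drive_tool --commands '[{"tx": 0,"ty": 0,"tz": 0,"turn": 0,"grip": 255},{"tx": 0,"ty": 0,"tz": 0,"turn": 0,"grip": 255},{"tx": 0,"ty": 0,"tz": 0,"turn": 0,"grip": 255},{"tx": 0,"ty": 0,"tz": 0,"turn": 0,"grip": 110},{"tx": 0,"ty": 0,"tz": 0,"turn": 0,"grip": 110},{"tx": 0,"ty": 0,"tz": 0,"turn": 0,"grip": 110},{"tx": 0,"ty": 0,"tz": 0,"turn": 0,"grip": 110}]'

```text
time: 5.87
tool_pos: [0.5253, 0.0742, 0.0649]
orientation: [-0.019, 0.999, 0.023, 0.015]
contact_force: [0.3, 0.1, -0.9]
finger_gap: 0.047
```

```bash
cat >> h.py <<'E'
def st():
    s=bot.read_state(); w,x,y,z=s["orientation"]
    from scipy.spatial.transform import Rotation as Ro
    M=Ro.from_quat([x,y,z,w]).as_matrix()
    print("t",round(s["time"],2),"p",np.round(s["tool_pos"],4),"yaw",np.degrees(np.arctan2(M[1,0],M[0,0])).round(2),"ztool",M[:,2].round(4),"F",np.round(s["contact_force"],1),"gap",round(s["finger_gap"],4),"q",np.round(s["q"],2))
    return s,M
E
python3 -c "
from h import *
st()"
```

```text
t 5.87 p [0.5253 0.0742 0.0649] yaw 2.63 ztool [ 0.0295  0.0395 -0.9988] F [ 0.3  0.1 -0.9] gap 0.047 q [-0.17  0.6  -0.09  2.19  0.06  0.32 -1.81]
```

Request:
drive_tool --commands '[{"tx": 0,"ty": 0,"tz": -15,"turn": 0,"grip": 170},{"tx": 0,"ty": 0,"tz": -15,"turn": 0,"grip": 110},{"tx": 0,"ty": 0,"tz": -15,"turn": 0,"grip": 110},{"tx": 0,"ty": 0,"tz": -8,"turn": 0,"grip": 110},{"tx": 0,"ty": 15,"tz": -3,"turn": -6.8,"grip": 160},{"tx": 0,"ty": 18,"tz": 0,"turn": 0,"grip": 160},{"tx": 0,"ty": 18,"tz": 0,"turn": 0,"grip": 160},{"tx": 0,"ty": 18,"tz": 0,"turn": 0,"grip": 160},{"tx": 0,"ty": 18,"tz": 0,"turn": 0,"grip": 160},{"tx": 0,"ty": 12,"tz": 0,"turn": 0,"grip": 160}]'

```text
time: 6.7
tool_pos: [0.5381, -0.0285, 0.119]
orientation: [-0.018, 0.996, 0.088, 0.016]
contact_force: [-0.1, 0.3, 0.5]
finger_gap: 0.0347
```

```bash
python3 -c "
from h import *
st()"
```

```text
t 6.7 p [ 0.5381 -0.0285  0.119 ] yaw 10.03 ztool [ 0.0278  0.0378 -0.9989] F [-0.1  0.3  0.5] gap 0.0347 q [ 0.09  0.52 -0.17  2.13  0.1   0.48 -1.54]
```

Request:
drive_tool --commands '[{"tx": 0,"ty": 0,"tz": 0,"turn": -7.1,"grip": 160},{"tx": 0,"ty": 0,"tz": 0,"turn": -7.1,"grip": 160},{"tx": 0,"ty": 0,"tz": 0,"turn": -7.1,"grip": 160},{"tx": 0,"ty": 0,"tz": 0,"turn": -7.1,"grip": 160},{"tx": 0,"ty": 0,"tz": 0,"turn": -7.1,"grip": 160},{"tx": 0,"ty": 0,"tz": 0,"turn": -7.1,"grip": 160},{"tx": 0,"ty": 0,"tz": 0,"turn": -7.1,"grip": 160},{"tx": 0,"ty": 0,"tz": 0,"turn": -7.1,"grip": 160},{"tx": 0,"ty": 0,"tz": 0,"turn": -7.1,"grip": 160},{"tx": 0,"ty": 0,"tz": 0,"turn": -3,"grip": 160}]'

```text
time: 7.53
tool_pos: [0.5372, -0.0363, 0.1167]
orientation: [-0.005, 0.778, 0.628, 0.021]
contact_force: [0.0, -0.8, -0.2]
finger_gap: 0.0345
```

```bash
python3 -c "
from h import *
st()
p,D=grab_frame('top'); cv2.imwrite('pics/c.png',cv2.resize(p[185:240,178:290],None,fx=6,fy=6,interpolation=3))
"
```

```text
t 7.53 p [ 0.5372 -0.0363  0.1167] yaw 77.83 ztool [ 0.0261  0.0338 -0.9991] F [ 0.  -0.8 -0.2] gap 0.0345 q [ 0.33  0.56 -0.5   2.11  0.45  0.54 -0.69]
```

View pics/c.png

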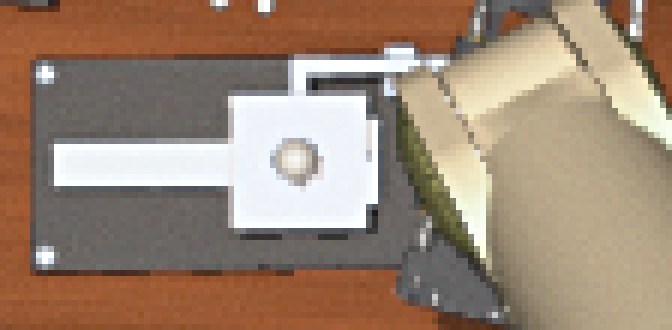

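The carriage sits at the stop with the lock bar's tooth alongside it, and the ball is at crop (297,160). Next I'll centre on the knob.

Request:
drive_tool --commands '[{"tx": 0,"ty": 0,"tz": 0,"turn": -6.5,"grip": 160},{"tx": -6,"ty": -6,"tz": 0,"turn": 0,"grip": 160},{"tx": -5,"ty": -5,"tz": 0,"turn": 0,"grip": 160},{"tx": 0,"ty": 0,"tz": 8,"turn": 0,"grip": 160},{"tx": 0,"ty": 0,"tz": 8,"turn": 0,"grip": 160},{"tx": 0,"ty": 0,"tz": 0,"turn": 0,"grip": 160},{"tx": 0,"ty": 0,"tz": 0,"turn": 0,"grip": 160}]'

```text
time: 8.17
tool_pos: [0.523, -0.0482, 0.0973]
orientation: [-0.004, 0.746, 0.665, 0.02]
contact_force: [0.3, -0.5, 0.1]
finger_gap: 0.0345
```

```bash
python3 -c "
from h import *
st()
print('ball',pt('top',178+297.5/6-.5,185+160.5/6-.5,.08))
"
```

```text
t 8.17 p [ 0.523  -0.0482  0.0973] yaw 83.45 ztool [ 0.0242  0.0335 -0.9991] F [ 0.3 -0.5  0.1] gap 0.0345 q [ 0.35  0.58 -0.49  2.15  0.51  0.49 -0.63]
ball [0.52222399 0.07472448 0.08      ]
```

Request:
drive_tool --commands '[{"tx": 1.5,"ty": 2,"tz": 8,"turn": -1,"grip": 160},{"tx": 0,"ty": 0,"tz": 10,"turn": 0,"grip": 160},{"tx": 0,"ty": 0,"tz": 10,"turn": 0,"grip": 160},{"tx": 0,"ty": 0,"tz": 8,"turn": 0,"grip": 160},{"tx": 0,"ty": 0,"tz": 5,"turn": 0,"grip": 160},{"tx": 0,"ty": 0,"tz": 0,"turn": 0,"grip": 160},{"tx": 0,"ty": 0,"tz": 0,"turn": 0,"grip": 160}]'

```text
time: 8.75
tool_pos: [0.5267, -0.0438, 0.0507]
orientation: [-0.005, 0.74, 0.673, 0.02]
contact_force: [0.2, -0.0, -0.6]
finger_gap: 0.0343
```

Position is good. Next I'll close on the bar with moderate force.

Request:
drive_tool --commands '[{"tx": 0,"ty": 0,"tz": 0,"turn": 0,"grip": 255},{"tx": 0,"ty": 0,"tz": 0,"turn": 0,"grip": 255},{"tx": 0,"ty": 0,"tz": 0,"turn": 0,"grip": 255},{"tx": 0,"ty": 0,"tz": 0,"turn": 0,"grip": 255},{"tx": 0,"ty": 0,"tz": 0,"turn": 0,"grip": 255},{"tx": 0,"ty": 0,"tz": 0,"turn": 0,"grip": 255}]' --squeeze 20

```text
time: 9.25
tool_pos: [0.5275, -0.0438, 0.0513]
orientation: [-0.005, 0.74, 0.672, 0.021]
contact_force: [1.7, 1.8, -4.7]
finger_gap: 0.0123
```

```bash
python3 -c "
from h import *
st()
"
```

```text
t 9.25 p [ 0.5275 -0.0438  0.0513] yaw 84.52 ztool [ 0.0243  0.0347 -0.9991] F [ 1.7  1.8 -4.7] gap 0.0123 q [ 0.28  0.65 -0.41  2.17  0.59  0.39 -0.69]
```

Request:
drive_tool --commands '[{"tx": 0,"ty": 0,"tz": 0,"turn": 5,"grip": 255},{"tx": 0,"ty": 0,"tz": 0,"turn": 5,"grip": 255},{"tx": 0,"ty": 0,"tz": 0,"turn": 5,"grip": 255},{"tx": 0,"ty": 0,"tz": 0,"turn": 5,"grip": 255},{"tx": 0,"ty": 0,"tz": 0,"turn": 5,"grip": 255},{"tx": 0,"ty": 0,"tz": 0,"turn": 5,"grip": 255}]'

```text
time: 9.75
tool_pos: [0.5273, -0.0436, 0.0513]
orientation: [-0.01, 0.893, 0.45, 0.019]
contact_force: [0.7, 0.7, -5.4]
finger_gap: 0.0122
```

```bash
python3 -c "
from h import *
st()
"
```

```text
t 9.75 p [ 0.5273 -0.0436  0.0513] yaw 53.48 ztool [ 0.0242  0.0357 -0.9991] F [ 0.7  0.7 -5.4] gap 0.0122 q [ 0.19  0.63 -0.28  2.18  0.39  0.35 -1.04]
```

Request:
drive_tool --commands '[{"tx": 0,"ty": 0,"tz": 0,"turn": 5,"grip": 255},{"tx": 0,"ty": 0,"tz": 0,"turn": 5,"grip": 255},{"tx": 0,"ty": 0,"tz": 0,"turn": 5,"grip": 255},{"tx": 0,"ty": 0,"tz": 0,"turn": 5,"grip": 255},{"tx": 0,"ty": 0,"tz": 0,"turn": 5,"grip": 255},{"tx": 0,"ty": 0,"tz": 0,"turn": 5,"grip": 255},{"tx": 0,"ty": 0,"tz": 0,"turn": 5,"grip": 255},{"tx": 0,"ty": 0,"tz": 0,"turn": 5,"grip": 255},{"tx": 0,"ty": 0,"tz": 0,"turn": 5,"grip": 255}]'

```text
time: 10.5
tool_pos: [0.5271, -0.0432, 0.0515]
orientation: [-0.017, 0.998, 0.057, 0.014]
contact_force: [0.4, 1.0, -4.7]
finger_gap: 0.0123
```

```bash
python3 -c "
from h import *
st()
"
```

```text
t 10.5 p [ 0.5271 -0.0432  0.0515] yaw 6.5 ztool [ 0.0256  0.0359 -0.999 ] F [ 0.4  1.  -4.7] gap 0.0123 q [ 0.06  0.62 -0.09  2.19  0.06  0.31 -1.53]
```

Request:
drive_tool --commands '[{"tx": 0,"ty": 0,"tz": 0,"turn": 3.5,"grip": 255},{"tx": 0,"ty": 0,"tz": 0,"turn": 0,"grip": 255},{"tx": 0,"ty": 0,"tz": 0,"turn": 0,"grip": 255},{"tx": 0,"ty": 0,"tz": 0,"turn": 0,"grip": 255}]'

```text
time: 10.83
tool_pos: [0.5272, -0.0432, 0.0515]
orientation: [-0.017, 0.999, 0.025, 0.013]
contact_force: [0.1, -0.8, -4.6]
finger_gap: 0.0123
```

```bash
python3 -c "
from h import *
st()
"
```

```text
t 10.83 p [ 0.5272 -0.0432  0.0515] yaw 2.85 ztool [ 0.026   0.0355 -0.999 ] F [ 0.1 -0.8 -4.6] gap 0.0123 q [ 0.05  0.62 -0.08  2.19  0.04  0.3  -1.57]
```

Request:
drive_tool --commands '[{"tx": 0,"ty": 0,"tz": 0,"turn": 1.2,"grip": 255},{"tx": 0,"ty": 0,"tz": 0,"turn": 0,"grip": 255},{"tx": 0,"ty": 0,"tz": 0,"turn": 0,"grip": 160},{"tx": 0,"ty": 0,"tz": 0,"turn": 0,"grip": 160},{"tx": 0,"ty": 0,"tz": 0,"turn": 0,"grip": 160},{"tx": 0,"ty": 0,"tz": -8,"turn": 0,"grip": 160},{"tx": 0,"ty": 0,"tz": -15,"turn": 0,"grip": 160},{"tx": 0,"ty": 0,"tz": -20,"turn": 0,"grip": 160},{"tx": 0,"ty": 0,"tz": -20,"turn": 0,"grip": 160},{"tx": 0,"ty": 0,"tz": -20,"turn": 0,"grip": 100}]'

```text
time: 11.67
tool_pos: [0.5223, -0.0459, 0.1363]
orientation: [-0.018, 1.0, 0.016, 0.01]
contact_force: [-0.5, 0.1, 0.4]
finger_gap: 0.0379
```

Request:
drive_tool --commands '[{"tx": 0,"ty": 0,"tz": -20,"turn": 2,"grip": 60},{"tx": 0,"ty": 0,"tz": -20,"turn": 2,"grip": 60},{"tx": -5,"ty": 15,"tz": -10,"turn": 2,"grip": 60},{"tx": -5,"ty": 20,"tz": 0,"turn": 2,"grip": 60},{"tx": -5,"ty": 20,"tz": 0,"turn": 0,"grip": 60},{"tx": -5,"ty": 20,"tz": 0,"turn": 0,"grip": 60},{"tx": -5,"ty": 20,"tz": 0,"turn": 0,"grip": 60},{"tx": -5,"ty": 10,"tz": 0,"turn": 0,"grip": 60},{"tx": 0,"ty": 0,"tz": 0,"turn": 0,"grip": 60}]'

```text
time: 12.42
tool_pos: [0.4779, -0.1575, 0.1932]
orientation: [-0.018, 0.998, -0.058, 0.013]
contact_force: [-0.7, -0.7, -0.0]
finger_gap: 0.0712
```

```bash
python3 -c "
from h import *
st()
p,D=grab_frame('top'); q,E=grab_frame('side')
a=cv2.resize(p[185:255,178:330],None,fx=5,fy=5,interpolation=3)
b=cv2.resize(q[140:230,220:330],None,fx=2.6,fy=2.6,interpolation=3)
o=np.zeros((590,760,3),np.uint8);o[:350]=a;o[352:352+b.shape[0],:b.shape[1]]=b
cv2.imwrite('pics/d.png',o)
"
```

```text
t 12.42 p [ 0.4779 -0.1575  0.1932] yaw -6.72 ztool [ 0.0288  0.0351 -0.999 ] F [-0.7 -0.7 -0. ] gap 0.0712 q [ 0.28  0.37 -0.06  2.14 -0.04  0.62 -1.44]
```

View pics/d.png

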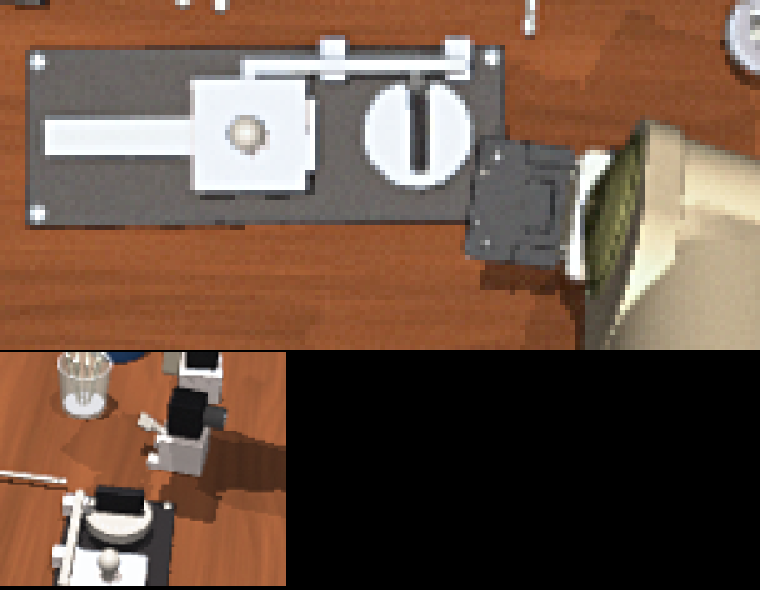

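The bar knob now points across the rail, at the roller. The follower bar has moved in by about 8–9 mm (row 196 → 198.6 px), its tooth is at the carriage and the carriage is still home. The head hasn't moved, so I'll move over it.

Request:
drive_tool --commands '[{"tx": -4,"ty": 15,"tz": 0,"turn": 0,"grip": 50},{"tx": -4,"ty": 16,"tz": 0,"turn": 0,"grip": 50},{"tx": -2,"ty": 15,"tz": 0,"turn": 0,"grip": 50},{"tx": 0,"ty": 8,"tz": 0,"turn": 0,"grip": 50},{"tx": 0,"ty": 0,"tz": 10,"turn": 0,"grip": 50},{"tx": 0,"ty": 0,"tz": 15,"turn": 0,"grip": 50},{"tx": 0,"ty": 0,"tz": 15,"turn": 0,"grip": 50},{"tx": 0,"ty": 0,"tz": 5,"turn": 0,"grip": 50},{"tx": 0,"ty": 0,"tz": 0,"turn": 0,"grip": 50}]'

```text
time: 13.27
tool_pos: [0.4705, -0.1966, 0.1427]
orientation: [-0.021, 0.998, -0.05, 0.015]
contact_force: [-0.1, 0.5, -0.0]
finger_gap: 0.0746
```

```bash
python3 -c "
from h import *
st()
q,E=grab_frame('side');cv2.imwrite('pics/e.png',cv2.resize(q[110:200,250:340],None,fx=6,fy=6,interpolation=3))
"
```

```text
t 13.27 p [ 0.4705 -0.1966  0.1427] yaw -5.81 ztool [ 0.0328  0.0407 -0.9986] F [-0.1  0.5 -0. ] gap 0.0746 q [ 0.37  0.45 -0.07  2.17 -0.04  0.5  -1.33]
```

View pics/e.png

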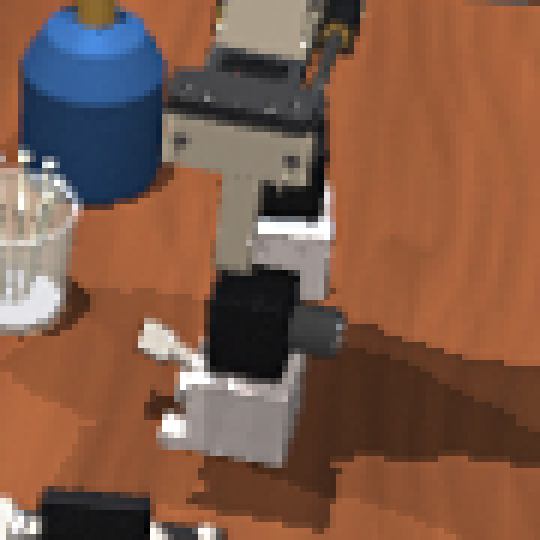

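The gripper is above the head and slightly behind it (finger at (238,230), head top at (250,280)). The lamp block is behind and well clear.

Request:
drive_tool --commands '[{"tx": -4,"ty": 8,"tz": 0,"turn": 1,"grip": 50},{"tx": -2.5,"ty": 7,"tz": 0,"turn": 0,"grip": 50},{"tx": 0,"ty": 0,"tz": 5,"turn": 0,"grip": 50},{"tx": 0,"ty": 0,"tz": 10,"turn": 0,"grip": 50},{"tx": 0,"ty": 0,"tz": 5,"turn": 0,"grip": 50},{"tx": 0,"ty": 0,"tz": 0,"turn": 0,"grip": 50}]'

```text
time: 13.82
tool_pos: [0.4637, -0.2111, 0.1224]
orientation: [-0.021, 0.998, -0.06, 0.017]
contact_force: [0.1, -0.2, -0.5]
finger_gap: 0.0748
```

```bash
python3 -c "
from h import *
st()
"
```

```text
t 13.82 p [ 0.4637 -0.2111  0.1224] yaw -6.88 ztool [ 0.0364  0.0395 -0.9986] F [ 0.1 -0.2 -0.5] gap 0.0748 q [ 0.4   0.49 -0.07  2.19 -0.04  0.45 -1.31]
```

Request:
drive_tool --commands '[{"tx": 0,"ty": 0,"tz": 10,"turn": 0,"grip": 50},{"tx": 0,"ty": 0,"tz": 12,"turn": 0,"grip": 50},{"tx": 0,"ty": 0,"tz": 12,"turn": 0,"grip": 50},{"tx": 0,"ty": 0,"tz": 12,"turn": 0,"grip": 50},{"tx": 0,"ty": 0,"tz": 8,"turn": 0,"grip": 50},{"tx": 0,"ty": 0,"tz": 5,"turn": 0,"grip": 50},{"tx": 0,"ty": 0,"tz": 0,"turn": 0,"grip": 50},{"tx": 0,"ty": 0,"tz": 0,"turn": 0,"grip": 50}]'

```text
time: 14.48
tool_pos: [0.4668, -0.2084, 0.0602]
orientation: [-0.021, 0.998, -0.06, 0.017]
contact_force: [-0.6, -0.4, 0.5]
finger_gap: 0.0748
```

```bash
python3 -c "
from h import *
st()
"
```

```text
t 14.48 p [ 0.4668 -0.2084  0.0602] yaw -6.87 ztool [ 0.0368  0.0399 -0.9985] F [-0.6 -0.4  0.5] gap 0.0748 q [ 0.39  0.6  -0.07  2.22 -0.04  0.3  -1.32]
```

Request:
drive_tool --commands '[{"tx": -1,"ty": 0,"tz": 2.5,"turn": 0,"grip": 120},{"tx": 0,"ty": 0,"tz": 0,"turn": 0,"grip": 255},{"tx": 0,"ty": 0,"tz": 0,"turn": 0,"grip": 255},{"tx": 0,"ty": 0,"tz": 0,"turn": 0,"grip": 255},{"tx": 0,"ty": 0,"tz": 0,"turn": 0,"grip": 255},{"tx": 0,"ty": 0,"tz": 0,"turn": 0,"grip": 255},{"tx": 0,"ty": 0,"tz": 0,"turn": 0,"grip": 255},{"tx": 0,"ty": 0,"tz": 0,"turn": 0,"grip": 255},{"tx": 0,"ty": 0,"tz": 0,"turn": 0,"grip": 255}]' --squeeze 25

```text
time: 15.23
tool_pos: [0.4666, -0.2091, 0.0597]
orientation: [-0.02, 0.998, -0.06, 0.019]
contact_force: [-0.2, -0.8, -0.1]
finger_gap: 0.0401
```

```bash
python3 -c "
from h import *
st()
"
```

```text
t 15.23 p [ 0.4666 -0.2091  0.0597] yaw -6.9 ztool [ 0.04    0.0381 -0.9985] F [-0.2 -0.8 -0.1] gap 0.0401 q [ 0.39  0.6  -0.07  2.22 -0.04  0.3  -1.32]
```

Request:
drive_tool --commands '[{"tx": 0,"ty": 0,"tz": -6,"turn": 0,"grip": 255},{"tx": 0,"ty": 0,"tz": -12,"turn": 0,"grip": 255},{"tx": 0,"ty": 0,"tz": -18,"turn": 0,"grip": 255},{"tx": 0,"ty": 0,"tz": -20,"turn": 0,"grip": 255},{"tx": 0,"ty": 0,"tz": -20,"turn": 0,"grip": 255},{"tx": 0,"ty": 0,"tz": -20,"turn": 0,"grip": 255},{"tx": 0,"ty": 0,"tz": -18,"turn": 0,"grip": 255},{"tx": 0,"ty": 0,"tz": -10,"turn": 0,"grip": 255},{"tx": 0,"ty": 0,"tz": 0,"turn": 0,"grip": 255}]'

```text
time: 15.98
tool_pos: [0.4564, -0.2115, 0.1876]
orientation: [-0.023, 0.998, -0.059, 0.013]
contact_force: [0.1, -0.7, -5.2]
finger_gap: 0.0399
```

```bash
python3 -c "
from h import *
st()
"
```

```text
t 15.98 p [ 0.4564 -0.2115  0.1876] yaw -6.85 ztool [ 0.0277  0.0436 -0.9987] F [ 0.1 -0.7 -5.2] gap 0.0399 q [ 0.4   0.38 -0.06  2.13 -0.05  0.62 -1.31]
```

Request:
drive_tool --commands '[{"tx": 2,"ty": -10,"tz": 0,"turn": -1,"grip": 255},{"tx": 3.5,"ty": -20,"tz": 0,"turn": -1,"grip": 255},{"tx": 4.5,"ty": -25,"tz": 0,"turn": -1,"grip": 255},{"tx": 4.5,"ty": -25,"tz": 0,"turn": -1,"grip": 255},{"tx": 4.5,"ty": -25,"tz": 0,"turn": -1,"grip": 255},{"tx": 4.5,"ty": -25,"tz": 0,"turn": -1,"grip": 255},{"tx": 4.5,"ty": -25,"tz": 0,"turn": -1,"grip": 255},{"tx": 4.5,"ty": -25,"tz": 0,"turn": -1,"grip": 255},{"tx": 4.5,"ty": -20,"tz": 0,"turn": 0,"grip": 255},{"tx": 4.5,"ty": -15,"tz": 0,"turn": 0,"grip": 255}]'

```text
time: 16.82
tool_pos: [0.4998, 0.015, 0.1898]
orientation: [-0.023, 1.0, 0.015, 0.006]
contact_force: [0.7, -0.8, -5.4]
finger_gap: 0.0399
```

```bash
python3 -c "
from h import *
st()
"
```

```text
t 16.82 p [0.4998 0.015  0.1898] yaw 1.76 ztool [ 0.0117  0.0456 -0.9989] F [ 0.7 -0.8 -5.4] gap 0.0399 q [-0.03  0.37 -0.11  2.14 -0.    0.61 -1.67]
```

Request:
drive_tool --commands '[{"tx": 5,"ty": -13,"tz": 0,"turn": 0,"grip": 255},{"tx": 6,"ty": -15,"tz": 0,"turn": 0,"grip": 255},{"tx": 5,"ty": -12,"tz": 0,"turn": 0,"grip": 255},{"tx": 4,"ty": -8,"tz": 0,"turn": 0,"grip": 255},{"tx": 1,"ty": -3,"tz": 0,"turn": 0,"grip": 255},{"tx": 0,"ty": 0,"tz": 0,"turn": 0,"grip": 255},{"tx": 0,"ty": 0,"tz": 0,"turn": 0,"grip": 255}]'

```text
time: 17.4
tool_pos: [0.5141, 0.0791, 0.1855]
orientation: [-0.023, 0.999, 0.024, -0.001]
contact_force: [-0.7, -0.1, -5.4]
finger_gap: 0.0398
```

```bash
python3 -c "
from h import *
st()
p,D=grab_frame('top'); q,E=grab_frame('side'); np.savez('s2.npz',q=q,E=E,p=p,D=D)
b=cv2.resize(q[170:270,215:305],None,fx=6,fy=6,interpolation=3)
cv2.imwrite('pics/f.png',b)
"
```

```text
t 17.4 p [0.5141 0.0791 0.1855] yaw 2.71 ztool [-0.0022  0.0469 -0.9989] F [-0.7 -0.1 -5.4] gap 0.0398 q [-0.14  0.4  -0.12  2.1   0.    0.63 -1.78]
```

View pics/f.png

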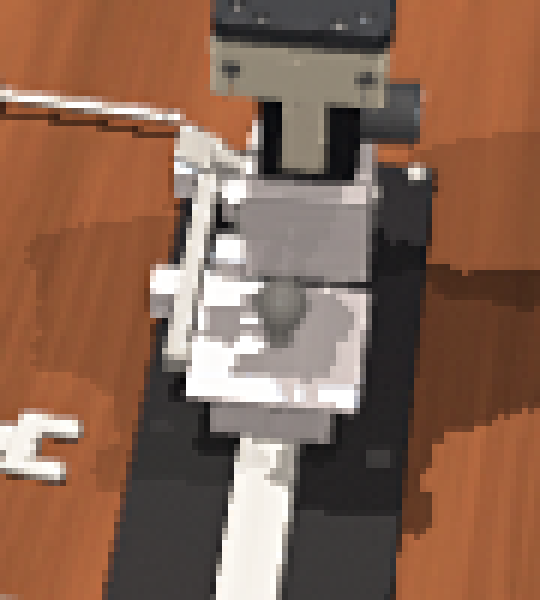

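The side view shows the held head above the ball. The front face of its foot is at about (245–372, 195–280) and the ball is at (283,305). I'll fit the foot's pose from depth.

```bash
cat > foot.py <<'E'
from h import *
d=np.load('s2.npz');E=d['E'];q=d['q'];S=cloud('side',E)
s,M=st()
# front face of the foot: connected pixels near y=tcp+0.028
T=np.array(s["tool_pos"])
X=S; k=(np.abs(X[...,0]-T[0])<.045)&(X[...,1]-T[1]>.015)&(X[...,1]-T[1]<.045)&(X[...,2]<T[2]-.01)&(X[...,2]>T[2]-.07)
uv=np.argwhere(k)
P=X[k]; c=np.median(P,0); P=P[np.abs(P-c).max(1)<.04]
Q=P-P.mean(0); w,V=np.linalg.eigh(Q.T@Q); n=V[:,0]*np.sign(V[1,0]); print("face",len(P),P.mean(0).round(4),"normal",n.round(4),"min",np.percentile(P,[1,50,99],axis=0).round(4).tolist(),"rms",np.sqrt(w[0]/len(P)))
n=lambda x,y:(215+(x+.5)/6-.5,170+(y+.5)/6-.5)
# corners on the plane y = face
def on(u,v):
    K,R,t=cal('side'); dd=R.T@np.linalg.solve(K,[u,v,1.]); o=-R.T@t; N=V[:,0]
    return o+dd*(N@(P.mean(0)-o))/(N@dd)
for nm,x,y in(("TL",245,195),("TR",372,195),("BL",243,275),("BR",370,282)): print(nm,on(*n(x,y)).round(4))
K,R,t=cal('side'); print("ball side ray at z.08",pt('side',*n(283,303),.08))
# top face of head & ball visibility from top
B=cloud('top',d['D']); print("toes/pad top view")
k=(np.abs(B[...,0]-T[0]-.05)<.06)&(np.abs(B[...,1]-T[1])<.06)&(B[...,2]>.11)&(B[...,2]<T[2]+.03)
for z0 in(.12,.14,.16,.18):
    m=k&(B[...,2]>z0)&(B[...,2]<z0+.02)
    if m.sum(): print(z0,m.sum(),B[m].min(0).round(3),B[m].max(0).round(3))
E
python3 foot.py
```

```text
t 17.5 p [0.5141 0.0785 0.1857] yaw 2.65 ztool [-0.0019  0.0468 -0.9989] F [-0.  -0.2 -5. ] gap 0.0402 q [-0.14  0.4  -0.12  2.1   0.    0.64 -1.78]
face 362 [0.5127 0.1075 0.1532] normal [-0.0329  0.9931  0.1129] min [[0.4827, 0.0942, 0.1281], [0.5124, 0.1082, 0.1536], [0.5491, 0.1148, 0.1754]] rms 0.0037350216213680835
TL [0.5367 0.1062 0.1712]
TR [0.4812 0.1037 0.1776]
BL [0.5358 0.1111 0.1276]
BR [0.4791 0.1089 0.1306]
ball side ray at z.08 [0.52114733 0.07672583 0.08      ]
toes/pad top view
```

Request:
drive_tool --commands '[{"tx": 3,"ty": 2,"tz": 0,"turn": 0.6,"grip": 255},{"tx": 3,"ty": 2,"tz": 0,"turn": 0,"grip": 255},{"tx": 3,"ty": 2,"tz": 0,"turn": 0,"grip": 255},{"tx": 2,"ty": 2,"tz": 2,"turn": 0,"grip": 255},{"tx": 0,"ty": 0,"tz": 6,"turn": 0,"grip": 255},{"tx": 0,"ty": 0,"tz": 6,"turn": 0,"grip": 255},{"tx": 0,"ty": 0,"tz": 4,"turn": 0,"grip": 255},{"tx": 0,"ty": 0,"tz": 0,"turn": 0,"grip": 255},{"tx": 0,"ty": 0,"tz": 0,"turn": 0,"grip": 255}]'

```text
time: 18.25
tool_pos: [0.5264, 0.0669, 0.1651]
orientation: [-0.023, 1.0, 0.014, -0.001]
contact_force: [1.2, 0.1, -4.9]
finger_gap: 0.0402
```

```bash
python3 -c "
from h import *
st()
p,D=grab_frame('top'); q,E=grab_frame('side'); np.savez('s2.npz',q=q,E=E,p=p,D=D)
b=cv2.resize(q[180:255,235:295],None,fx=8,fy=8,interpolation=3)
cv2.imwrite('pics/g.png',b)
"
```

```text
t 18.25 p [0.5264 0.0669 0.1651] yaw 1.64 ztool [-0.0019  0.0455 -0.999 ] F [ 1.2  0.1 -4.9] gap 0.0402 q [-0.13  0.44 -0.11  2.09  0.    0.6  -1.77]
```

View pics/g.png

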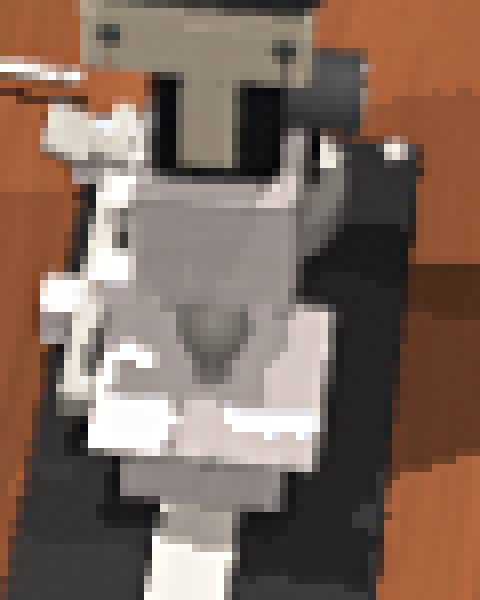

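Here the front-bottom edge of the foot runs from (130,303) to (297,306) and the ball spans x = 178–249. I'll convert these to metres.

```bash
python3 - <<'E'
from h import *
n=lambda x,y:(235+(x+.5)/8-.5,180+(y+.5)/8-.5)
K,R,t=cal('side')
def ony(u,v,y):
    d=R.T@np.linalg.solve(K,[u,v,1.]); o=-R.T@t; return o+d*(y-o[1])/d[1]
for nm,x,y in(("TL",135,206),("TR",300,206),("BL",130,303),("BR",297,306)): print(nm,ony(*n(x,y),.098).round(4),pt('side',*n(x,y),.106).round(4))
# ball: silhouette lateral centre
P=pt('side',*n(213.5,330),.075); print("ball x at y~.0755:",[ony(*n(213.5,v),.0757).round(4).tolist() for v in (300,330)])
s=np.load('s2.npz'); X=cloud('side',s['E']); u0,v0=map(int,n(140,215)); u1,v1=map(int,n(290,295))
F=X[v0:v1,u0:u1].reshape(-1,3); print("face med",np.nanmedian(F,0).round(4))
for r in range(v0-2,v1+5): print(r,X[r,(u0+u1)//2].round(4),X[r,u0+4].round(4))
E
```

```text
TL [0.5482 0.098  0.1505] [0.5551 0.0495 0.106 ]
TR [0.493  0.098  0.1593] [0.498  0.0394 0.106 ]
BL [0.5491 0.098  0.1056] [0.5491 0.0985 0.106 ]
BR [0.492  0.098  0.1136] [0.4926 0.09   0.106 ]
ball x at y~.0755: [[0.523, 0.0757, 0.0904], [0.5226, 0.0757, 0.076]]
face med [0.5234 0.0965 0.1343]
204 [0.5231 0.0938 0.1554] [0.5362 0.0967 0.156 ]
205 [0.5227 0.0967 0.1545] [0.5359 0.0981 0.1536]
206 [0.5226 0.0967 0.1509] [0.536 0.097 0.149]
207 [0.5228 0.094  0.1449] [0.5364 0.0928 0.1416]
208 [0.5225 0.0955 0.1426] [0.5359 0.0963 0.1411]
209 [0.5225 0.0947 0.1383] [0.5361 0.0945 0.1358]
210 [0.5224 0.0946 0.1345] [0.5358 0.0957 0.1333]
211 [0.522  0.0971 0.1332] [0.5354 0.098  0.1318]
212 [0.5215 0.0999 0.1321] [0.535  0.1004 0.1304]
213 [0.5217 0.0974 0.1261] [0.5353 0.0973 0.1238]
214 [0.5214 0.0992 0.1241] [0.5351 0.0984 0.1211]
215 [0.5213 0.0993 0.1205] [0.5351 0.0981 0.1171]
216 [0.5213 0.0977 0.1153] [0.5356 0.0929 0.1085]
217 [0.5215 0.095  0.1089] [0.5347 0.0998 0.1113]
218 [0.5212 0.0968 0.107 ] [0.5419 0.0423 0.0522]
219 [0.5225 0.0847 0.0916] [0.5409 0.0493 0.0549]
220 [0.5218 0.0893 0.0922] [0.5402 0.0542 0.0557]
```

Request:
drive_tool --commands '[{"tx": 1,"ty": -2,"tz": 0,"turn": 0,"grip": 255},{"tx": 0,"ty": -1.5,"tz": 0,"turn": 0,"grip": 255},{"tx": 0,"ty": 0,"tz": 0,"turn": 0,"grip": 255},{"tx": 0,"ty": 0,"tz": 0,"turn": 0,"grip": 255}]'

```text
time: 18.68
tool_pos: [0.5278, 0.0714, 0.1662]
orientation: [-0.023, 1.0, 0.015, 0.0]
contact_force: [-0.1, 0.5, -5.0]
finger_gap: 0.0398
```

```bash
python3 -c "
from h import *
st()
"
```

```text
t 18.68 p [0.5278 0.0714 0.1662] yaw 1.69 ztool [-4.000e-04  4.600e-02 -9.989e-01] F [-0.1  0.5 -5. ] gap 0.0398 q [-0.13  0.44 -0.11  2.09  0.    0.6  -1.78]
```

Request:
drive_tool --commands '[{"tx": 0,"ty": 0,"tz": 5,"turn": 0,"grip": 255},{"tx": 0,"ty": 0,"tz": 5,"turn": 0,"grip": 255},{"tx": 0,"ty": 0,"tz": 4,"turn": 0,"grip": 255},{"tx": 0,"ty": 0,"tz": 3,"turn": 0,"grip": 255},{"tx": 0,"ty": 0,"tz": 3,"turn": 0,"grip": 255},{"tx": 0,"ty": 0,"tz": 0,"turn": 0,"grip": 255}]'

```text
time: 19.18
tool_pos: [0.5277, 0.0726, 0.1442]
orientation: [-0.023, 1.0, 0.015, 0.0]
contact_force: [0.5, -0.1, -5.4]
finger_gap: 0.0399
```

```bash
python3 -c "
from h import *
s,M=st(); print(s['wrist_torque'])
"
```

```text
t 19.18 p [0.5277 0.0726 0.1442] yaw 1.7 ztool [-1.000e-04  4.600e-02 -9.989e-01] F [ 0.5 -0.1 -5.4] gap 0.0399 q [-0.14  0.48 -0.11  2.11  0.01  0.55 -1.78]
[-0.11912721 -0.025161   -0.03050875]
```

Underside is at about 0.085, so the ball top (0.093) is already inside the hole, with no contact force. I'll keep going down.

Request:
drive_tool --commands '[{"tx": 0,"ty": 0,"tz": 4,"turn": 0,"grip": 255},{"tx": 0,"ty": 0,"tz": 4,"turn": 0,"grip": 255},{"tx": 0,"ty": 0,"tz": 4,"turn": 0,"grip": 255},{"tx": 0,"ty": 0,"tz": 3,"turn": 0,"grip": 255},{"tx": 0,"ty": 0,"tz": 3,"turn": 0,"grip": 255},{"tx": 0,"ty": 0,"tz": 0,"turn": 0,"grip": 255}]'

```text
time: 19.68
tool_pos: [0.5276, 0.0734, 0.1239]
orientation: [-0.023, 1.0, 0.015, -0.0]
contact_force: [-0.8, -0.1, -4.5]
finger_gap: 0.0397
```

```bash
python3 -c "
from h import *
s,M=st(); print(s['wrist_torque'])
"
```

```text
t 19.68 p [0.5276 0.0734 0.1239] yaw 1.69 ztool [-9.000e-04  4.590e-02 -9.989e-01] F [-0.8 -0.1 -4.5] gap 0.0397 q [-0.14  0.51 -0.1   2.12  0.01  0.5  -1.78]
[-0.0630074  -0.01614249  0.02104528]
```

Request:
drive_tool --commands '[{"tx": 0,"ty": 0,"tz": 3,"turn": 0,"grip": 255},{"tx": 0,"ty": 0,"tz": 2,"turn": 0,"grip": 255},{"tx": 0,"ty": 0,"tz": 1.5,"turn": 0,"grip": 255},{"tx": 0,"ty": 0,"tz": 1,"turn": 0,"grip": 255}]'

```text
time: 20.02
tool_pos: [0.5275, 0.0739, 0.1169]
orientation: [-0.023, 1.0, 0.015, -0.0]
contact_force: [-6.0, -0.3, 19.2]
finger_gap: 0.0402
```

```bash
python3 -c "
from h import *
s,M=st(); print(s['wrist_torque'])
"
```

```text
t 20.02 p [0.5275 0.0739 0.1169] yaw 1.7 ztool [-7.000e-04  4.600e-02 -9.989e-01] F [-6.  -0.3 19.2] gap 0.0402 q [-0.14  0.52 -0.1   2.13  0.01  0.49 -1.79]
[-0.42048002  1.29743142 -0.00429612]
```

Firm contact at TCP 0.117, which is the seated height. Now I'll release.

Request:
drive_tool --commands '[{"tx": 0,"ty": 0,"tz": 0,"turn": 0,"grip": 255},{"tx": 0,"ty": 0,"tz": 0,"turn": 0,"grip": 255},{"tx": 0,"ty": 0,"tz": 0,"turn": 0,"grip": 60},{"tx": 0,"ty": 0,"tz": 0,"turn": 0,"grip": 60},{"tx": 0,"ty": 0,"tz": 0,"turn": 0,"grip": 60},{"tx": 0,"ty": 0,"tz": -8,"turn": 0,"grip": 60},{"tx": 0,"ty": 0,"tz": -15,"turn": 0,"grip": 60},{"tx": 0,"ty": 0,"tz": -20,"turn": 0,"grip": 60},{"tx": 0,"ty": 0,"tz": -20,"turn": 0,"grip": 60},{"tx": 0,"ty": 0,"tz": -10,"turn": 0,"grip": 60}]'

```text
time: 20.85
tool_pos: [0.5287, 0.071, 0.1943]
orientation: [-0.023, 1.0, 0.015, 0.001]
contact_force: [-0.2, 0.6, -0.4]
finger_gap: 0.0712
```

```bash
python3 - <<'E'
from h import *
st()
q,E=grab_frame('side');p,D=grab_frame('top');np.savez('s3.npz',q=q,E=E,p=p,D=D)
cv2.imwrite('pics/h.png',cv2.resize(q[180:265,225:300],None,fx=7,fy=7,interpolation=3))
E
```

```text
t 20.85 p [0.5287 0.071  0.1943] yaw 1.72 ztool [ 8.000e-04  4.660e-02 -9.989e-01] F [-0.2  0.6 -0.4] gap 0.0712 q [-0.13  0.4  -0.11  2.06 -0.    0.67 -1.77]
```

View pics/h.png

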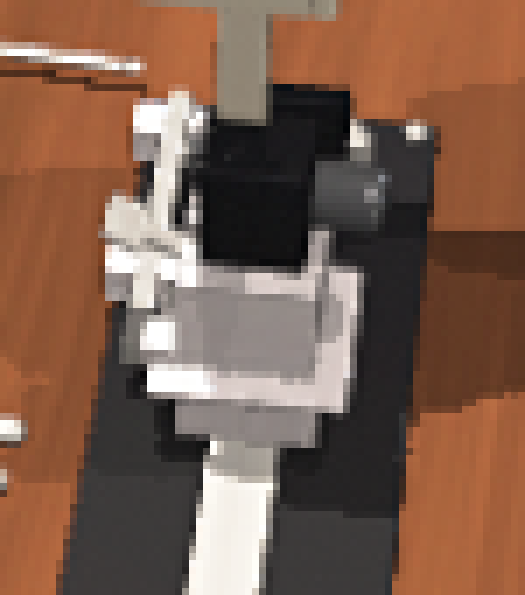

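The head sits flat on the carriage with its lever still up (pad at crop (140,225)). I'll check its position by depth and start moving to the pad with the fingers shut.

Request:
drive_tool --commands '[{"tx": 8,"ty": 0,"tz": 0,"turn": 0,"grip": 255},{"tx": 12,"ty": 0,"tz": 0,"turn": 0,"grip": 255},{"tx": 12,"ty": 0,"tz": 0,"turn": 0,"grip": 255},{"tx": 8,"ty": 0,"tz": 0,"turn": 0,"grip": 255},{"tx": 4,"ty": 0,"tz": 0,"turn": 0,"grip": 255},{"tx": 0,"ty": 0,"tz": 0,"turn": 0,"grip": 255},{"tx": 0,"ty": 0,"tz": 0,"turn": 0,"grip": 255}]'

```text
time: 21.53
tool_pos: [0.5777, 0.0722, 0.1908]
orientation: [-0.023, 1.0, 0.015, 0.0]
contact_force: [0.3, -1.3, -0.2]
finger_gap: 0.0288
```

```bash
python3 - <<'E'
from h import *
st()
d=np.load('s3.npz')
for n,D,p in(('side',d['E'],d['q']),('top',d['D'],d['p'])):
    X=cloud(n,D)
    k=(X[...,0]>.55)&(X[...,0]<.6)&(abs(X[...,1]-.077)<.03)&(X[...,2]>.085)&(X[...,2]<.125)
    P=X[k]; 
    if len(P): print(n,"pad",len(P),np.median(P,0).round(4),P.min(0).round(3),P.max(0).round(3))
    if n=='side':
        k=(abs(X[...,0]-.522)<.035)&(abs(X[...,1]-.095)<.03)&(X[...,2]>.15)&(X[...,2]<.162); P=X[k]; print("bodytop",len(P),P.min(0).round(3),P.max(0).round(3),np.median(P,0).round(4))
        k=(abs(X[...,0]-.522)<.035)&(abs(X[...,1]-.105)<.01)&(X[...,2]>.062)&(X[...,2]<.098); P=X[k]; print("foot face",len(P),P.min(0).round(3),P.max(0).round(3),np.median(P,0).round(4))
E
```

```text
t 21.53 p [0.5777 0.0722 0.1908] yaw 1.71 ztool [-5.000e-04  4.620e-02 -9.989e-01] F [ 0.3 -1.3 -0.2] gap 0.0288 q [-0.12  0.46 -0.1   1.96  0.    0.71 -1.76]
side pad 77 [0.5686 0.0814 0.1037] [0.55  0.056 0.091] [0.584 0.105 0.111]
bodytop 148 [0.502 0.066 0.15 ] [0.546 0.101 0.16 ] [0.5242 0.0853 0.1548]
foot face 196 [0.496 0.097 0.062] [0.556 0.11  0.098] [0.5244 0.105  0.0788]
```

Request:
drive_tool --commands '[{"tx": -1,"ty": -1,"tz": 6,"turn": 0,"grip": 255},{"tx": 0,"ty": 0,"tz": 12,"turn": 0,"grip": 255},{"tx": 0,"ty": 0,"tz": 15,"turn": 0,"grip": 255},{"tx": 0,"ty": 0,"tz": 14,"turn": 0,"grip": 255},{"tx": 0,"ty": 0,"tz": 10,"turn": 0,"grip": 255},{"tx": 0,"ty": 0,"tz": 5,"turn": 0,"grip": 255},{"tx": 0,"ty": 0,"tz": 0,"turn": 0,"grip": 255},{"tx": 0,"ty": 0,"tz": 0,"turn": 0,"grip": 255}]'

```text
time: 22.2
tool_pos: [0.573, 0.0767, 0.1239]
orientation: [-0.023, 1.0, 0.015, -0.002]
contact_force: [-0.3, 0.6, 0.1]
finger_gap: 0.0005
```

```bash
python3 -c "
from h import *
s,M=st()
q,E=grab_frame('side')
cv2.imwrite('pics/i.png',cv2.resize(q[170:255,215:300],None,fx=7,fy=7,interpolation=3))
"
```

```text
t 22.2 p [0.573  0.0767 0.1239] yaw 1.76 ztool [-0.0041  0.0459 -0.9989] F [-0.3  0.6  0.1] gap 0.0005 q [-0.13  0.55 -0.1   2.02  0.01  0.57 -1.77]
```

View pics/i.png

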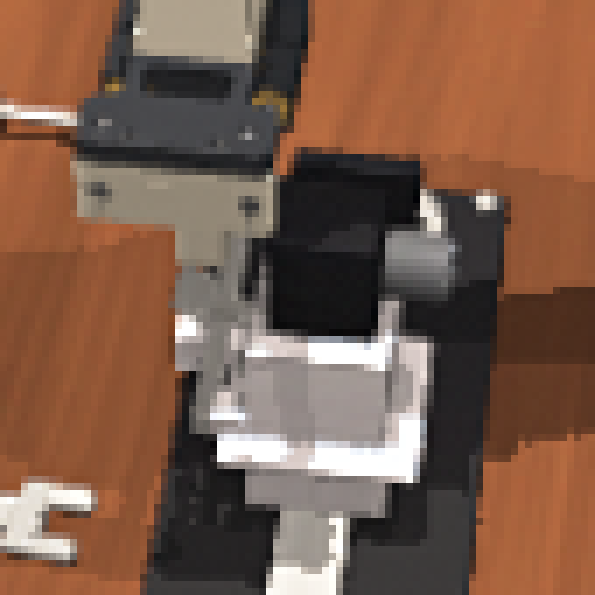

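The shut fingertips are at crop (200,262), directly above the pad at (200,285), with clearance to the body. Now I'll press.

Request:
drive_tool --commands '[{"tx": 2,"ty": 0,"tz": 4,"turn": 0,"grip": 255},{"tx": 1,"ty": 0,"tz": 5,"turn": 0,"grip": 255},{"tx": 0,"ty": 0,"tz": 5,"turn": 0,"grip": 255},{"tx": 0,"ty": 0,"tz": 4,"turn": 0,"grip": 255},{"tx": 0,"ty": 0,"tz": 3,"turn": 0,"grip": 255}]'

```text
time: 22.67
tool_pos: [0.5796, 0.0779, 0.1045]
orientation: [-0.023, 1.0, 0.015, 0.002]
contact_force: [0.9, -0.2, 1.8]
finger_gap: 0.0004
```

Request:
drive_tool --commands '[{"tx": 0,"ty": 0,"tz": 3,"turn": 0,"grip": 255},{"tx": 0,"ty": 0,"tz": 2,"turn": 0,"grip": 255}]'

```text
time: 22.83
tool_pos: [0.5803, 0.0782, 0.099]
orientation: [-0.024, 1.0, 0.015, 0.003]
contact_force: [2.0, 0.1, 0.9]
finger_gap: 0.0004
```

Request:
drive_tool --commands '[{"tx": -1,"ty": 0,"tz": 2,"turn": 0,"grip": 255},{"tx": 0,"ty": 0,"tz": 2,"turn": 0,"grip": 255},{"tx": 0,"ty": 0,"tz": 2,"turn": 0,"grip": 255}]'

```text
time: 23.08
tool_pos: [0.5806, 0.0786, 0.0938]
orientation: [-0.024, 1.0, 0.015, 0.004]
contact_force: [-2.8, -1.1, 30.0]
finger_gap: 0.0007
```

Hard stop at z = 0.094 with 30 N. I'll hold, then retreat.

Request:
drive_tool --commands '[{"tx": 0,"ty": 0,"tz": 0,"turn": 0,"grip": 255},{"tx": 0,"ty": 0,"tz": 0,"turn": 0,"grip": 255},{"tx": 0,"ty": 0,"tz": 0,"turn": 0,"grip": 255},{"tx": 0,"ty": 0,"tz": -5,"turn": 0,"grip": 255},{"tx": 0,"ty": 0,"tz": -15,"turn": 0,"grip": 255},{"tx": 0,"ty": 0,"tz": -25,"turn": 0,"grip": 255},{"tx": 0,"ty": 0,"tz": -30,"turn": 0,"grip": 255},{"tx": 0,"ty": 0,"tz": -30,"turn": 0,"grip": 255},{"tx": 0,"ty": 0,"tz": -30,"turn": 0,"grip": 255},{"tx": 0,"ty": 0,"tz": 0,"turn": 0,"grip": 255}]'

```text
time: 23.92
tool_pos: [0.5735, 0.0718, 0.2334]
orientation: [-0.023, 1.0, 0.015, -0.003]
contact_force: [1.5, 0.4, -0.3]
finger_gap: 0.0007
```

```bash
python3 - <<'E'
from h import *
st()
q,E=grab_frame('side');p,D=grab_frame('top');X=cloud('side',E)
k=(X[...,0]>.562)&(X[...,0]<.6)&(abs(X[...,1]-.079)<.015)&(X[...,2]>.075)&(X[...,2]<.125);P=X[k];print("pad",len(P),np.median(P,0).round(4),P.max(0).round(3))
k=(abs(X[...,0]-.522)<.035)&(abs(X[...,1]-.08)<.03)&(X[...,2]>.148)&(X[...,2]<.165);P=X[k];print("bodytop",np.median(P,0).round(4))
b=cv2.resize(q[170:255,215:300],None,fx=6,fy=6,interpolation=3);a=cv2.resize(p[185:240,178:290],None,fx=2.5,fy=2.5,interpolation=3)
o=np.zeros((510,800,3),np.uint8);o[:510,:510]=b;o[:137,515:795]=a[:137];cv2.imwrite('pics/j.png',o)
E
```

```text
t 23.92 p [0.5735 0.0718 0.2334] yaw 1.78 ztool [-0.0065  0.0456 -0.9989] F [ 1.5  0.4 -0.3] gap 0.0007 q [-0.12  0.41 -0.11  1.92 -0.    0.81 -1.75]
pad 56 [0.5766 0.081  0.094 ] [0.587 0.093 0.098]
bodytop [0.5237 0.0826 0.1547]
```

View pics/j.png

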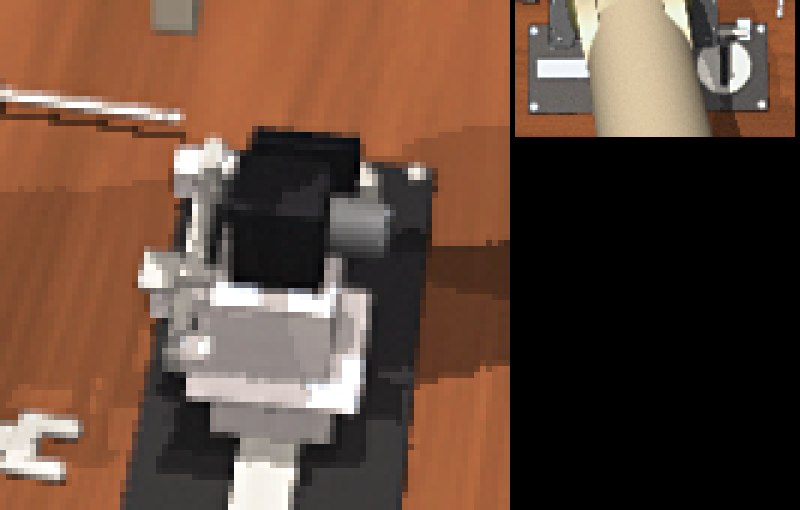

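The lever pad is down (median height 0.094, expected 0.095). The head is upright on the carriage, the cam still points across the rail, and the gripper is clear.

```bash
python3 -c "
from h import *
print(bot.job_done())"
```

```text
the job is handed in; nothing more can be done
None
```

I completed all four steps in about 24 s of robot time and handed the job in. It returned no verdict, so the results below come from my own checks.

- **Carriage:** I slid it home by the ball. It met the stop at 16 N, and the ball was then about 120 mm from the cam, as specified.
- **Cam:** I turned the knob clockwise to about 1.1 rad. The follower bar moved in by about 8–9 mm in the picture, which fits the roller having dropped into the notch.
- **Sensor head:** I set it over the ball and it met the carriage at the expected height. After release, the body top measured 0.155 m (0.156 expected) and it looked upright.
- **Latch:** I pressed it to a hard stop at 30 N. The pad measured 0.094 m high (0.095 expected).
- **Bystanders:** I did not re-measure them, but I saw no contact with any.

**Disagreements:**
- **Camera offsets:** the two cameras differed by 1–2 mm on the ball's position, and arm and camera readings differed by up to about 4 mm on the head's x position. The head still went over the ball without side force, apart from 6 N sideways as the foot met the carriage.
- **Tool tilt:** the tool picked up a tilt of about 0.046 rad that the moves could not correct. I relied on the head settling flat when released, and the pictures show that it did.

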